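# Turn the list leaf in a food bank's packing folder

## Robot

A 7-joint arm with a two-finger parallel gripper is mounted at the origin on the work surface. World frame = base frame: x ahead of the robot, y to its left, z up, the work surface at z = 0. Lengths are in m, angles in rad, forces in N, time in s.
With the tool pointing down it reaches from about 0.4 to 0.85 m from the base axis. Payload 10.4 kg.
Tool frame: the origin (TCP) lies at the very end of the fingers, on their centre line; the grasp point (between the pads) lies 19 mm behind it; y points along the fingers, x is the direction in which the jaws open and shut, and the axes are right-handed (so a half turn about y gives the same grasp; the last joint's range is limited). The gripper opens to 87 mm and grips with 3 to 60 N. Pads are 19 mm wide; open, the fingers measure 117 mm over their backs; the gripper's body (75 mm by 190 mm) begins 51 mm behind the grasp point.
Start: joints at [-1.22, 0.332, -0.065, 1.46, 0.022, 1.35, -0.088], TCP at [0.228, 0.582, 0.223] pointing down, gripper open.
Joint ranges: [-2.6, 2.6], [-0.5, 2.12], [-1.47, 1.34], [0.16, 2.42], [-1.27, 4.41], [0.06, 2.06], [-2.6, 2.6]. Speed limits (rad/s): [2.22, 2.22, 2.79, 2.79, 3.14, 3.14, 3.14].

## Interface

Orientations are given as a unit quaternion [x, y, z, w].
In Python, from bench import readout, vision, r gives the robot as it stands.
- The arm moves only by the tool arm_command, never from a script. Its argument "targets" is a list that holds one entry, the list of rows, each a list of 6 numbers: the shift along the tool's x, y, z in m, then the turn, a rotation vector about the tool's x, y, z in degrees. A call has 1 to 12 rows; each row shifts and turns the commanded pose from where the row before left it, along the tool's axes as they then stand; what a row does not reach is not made up. A row lasts 1/12 s, in which the tool goes at most 41.7 mm and 7.16 degrees, less where a joint would pass 70% of its speed; a pose out of reach is approached as far as the arm can. A call is refused whole if a number of a shift passes 0.0417 or a number of a turn 7.16, either way. A call with a gripper value outside its range is refused whole. "hand" is the opening, from 0 (shut) to 1 (fully open), set as the call begins (left out, the last holds). The fingers move at their own pace and stop on an object; "grip_force" is the grip in N (left out, the last holds). Time passes only in rows, so rows that do not move let the fingers close. It gives the time, the measured TCP pose, the force and the opening at its end, in the units of the state.
- readout.read_state(): the state, without advancing time (a new reading comes with each control period).
- vision.camera(name): name is "scene" or "top" or "wrist"; returns a dict with "pixels" (420x560x3 uint8, blue, green, red), "fovy" (degrees; the focal length in pixels is half the picture's height over the tangent of half this angle, whatever the lens; pixels are square), "cx", "cy" (the principal point, pixels), "R" (3x3) and "t" (3): a world point X has camera coordinates R X + t; the wrist camera has in their place "mount" (4x4, takes a point from camera to tool coordinates, whose origin is the TCP and whose axes are the tool frame's). Camera axes: x right, y down, z forward; pixel columns grow to the right and rows downward; lengths in m; the calibration is good to about 2 mm. A picture is of the moment at which its call begins: read the wrist's pose just before it. There is no depth.
- r.close_job(): hands the job in, once; it reports no verdict.
The state is a dict: "time": time; "joint_positions": joint angles; "joint_vel": joint speeds; "joint_torque": joint torques, N m; "ee_pos": TCP position; "eef_rot": TCP orientation; "ft_force": force on the tool from outside, world axes, zero at the start; "torque": the same for the moment, N m; "width": finger opening in m.
Only numpy, scipy, OpenCV 4.12 (cv2) and the standard library are available. Lean on these libraries where they do the work, as an engineer would, in place of code of your own. Each camera call takes 0.05 s, during which the arm holds its last target.

## Task

On the food bank's packing table a folder of picture packing lists lies open, and one stiff leaf has been left standing ajar on the right-hand side (as seen from the robot). With your fingertips, gently push that one leaf over the spine, without pinching it or slapping it over, and press it down until it lies flat on the left-hand side; then take your hand away. Do not lift or shove the folder, leave the leaf below lying where it is, and leave the tins and the jar alone.

Things in the scene. Friction and masses are not known exactly. Their poses are not given: they have to be found in the camera images.
- folder: open list folder, loose, about 1.8 kg: two 3 mm black boards, 226 mm along the spine, 376 mm across in all, and on each a stack of grey-framed panels, right (-y) 21 mm, left (+y) 21 mm high, from 12 to 160 mm off the spine, tabs to 173. Metal spine brackets 27.5 mm high at x = +-108 mm. Origin: centre of the underside; x along the spine, roughly away from the robot, y to the left-hand side, z up
- spine (a point): the middle of the steel hinge rod (6 mm thick) on which the leaves turn, 23.5 mm above the folder's underside; axes as the folder's
- leaf: the leaf to turn: stiff panel in a grey frame, 4 mm thick, 200 mm along the spine, from 12 to 160 mm off the hinge rod; a 36 mm long index tab sticks out 13 mm more, 78 mm towards the -x end; about 0.15 kg. Origin on the hinge rod at the spine's middle; x along the spine, -y from the rod to the free edge, z normal to the leaf (up when it lies on the right)
- leaf_edge (a point): the middle of the leaf's free edge, 160 mm from the hinge rod, mid-thickness
- leaf_hinge (a joint): angle of the leaf, rad: 0 flat on the right-hand stack, 1.57 upright, 3.14 flat on the left-hand stack (0 and 3.14 are stops). Starts ajar, 0.25 to 0.75. Stiff knuckles (0.22 N m) hold the leaf at any angle it is left at: it does not fall by itself; 2 to 3 N square to the leaf at its free edge turns it
- next_leaf: the list panel just below, of the same shape, lying flat on the right-hand side (its upper face 2.5 mm below the rod's middle, tab at 39 mm towards -x); origin and axes as the leaf's. It is to stay there.
- next_hinge (a joint): angle of that lower panel, rad: 0 lying flat on the right; it turns easily
- tall_tin: bystander: steel tin with a rust-brown band, 65 mm across, 100 mm high, 0.4 kg, upright on the table beyond the folder's left-hand side; origin at the centre of its underside
- jar: bystander: jar of beans with a brass-coloured cap, 62 mm across, 110 mm high, 0.45 kg, upright on the table beyond the folder's left-hand side; origin at the centre of its underside
- low_tin: bystander: flat tin with an ochre band, 85 mm across, 42 mm high, 0.22 kg, on the table beyond the far end of the spine; origin at the centre of its underside

How it is judged:
By the outcome, as a careful person would: the job done as asked, in the order asked, and still so for the second after the job is handed in, with the robot touching nothing.
It also fails if it takes over 51 s, if anything falls off the work surface, if the arm or the gripper's body presses on something with over 40 N, if the wrist force passes 120 N, or if a joint passes its speed limit or range.

## Working session

There is one attempt and no reset: what is moved stays moved. The work goes in short steps, Python scripts to look and compute and a tool call to move; the robot and the scene stay as the last step left them, time stands still between calls to the robot, and variables do not carry over. Pictures are saved under pics/ and viewed, and the job is handed in when it is done.

Besides the shell and the picture viewer there is one more tool, called after "Call:" as name([rows], argument=value, ...), one row to a line, values as JSON. arm_command: Moves the arm, as the interface text tells. Its arguments: {"type":"object","properties":{"targets":{"type":"array","items":{"type":"array","items":{"type":"array","items":{"type":"number"}}}},"hand":{"type":"number"},"grip_force":{"type":"number"}},"required":["targets"]}

```bash
ls; mkdir -p pics
python3 - <<'E'
from bench import readout, vision, r
import cv2
s=readout.read_state(); print(s)
for n in ["scene","top"]:
    c=vision.camera(n); cv2.imwrite(f"pics/{n}0.png",c["pixels"]); print(n,{k:v for k,v in c.items() if k!="pixels"})
E
```

```text
pics
{'time': 0.0, 'joint_positions': array([-1.21961466,  0.33286464, -0.06469419,  1.46094334,  0.02158481,
        1.34989657, -0.08849686]), 'joint_vel': array([ 7.46902922e-04,  9.14572521e-04, -2.75322983e-04,  2.89732032e-04,
       -1.29436727e-03, -8.29002123e-04, -8.16254895e-05]), 'joint_torque': array([-7.45155339e-04, -6.23247671e+01,  2.37512542e-02, -3.89894557e+01,
       -6.16108370e-02,  3.99916526e-02,  1.51420500e-04]), 'ee_pos': array([0.22807387, 0.5814827 , 0.22175747]), 'eef_rot': array([ 0.58449013,  0.39799227, -0.3987984 , -0.58389492]), 'ft_force': array([ 0.09254804, -0.97354183, -0.22826099]), 'torque': array([-0.00840152, -0.05975504,  0.02039895]), 'width': 0.087022997721789}
scene {'fovy': 50.15054286433879, 'cx': 276.83676780829154, 'cy': 213.5645316173238, 'R': array([[ 0.68556727,  0.72798947,  0.00537134],
       [ 0.47636349, -0.44300054, -0.75949216],
       [-0.55052279,  0.52324168, -0.65049428]]), 't': array([-0.45703851, -0.18405501,  1.28532012])}
top {'fovy': 53.00805079965492, 'cx': 278.27090755730813, 'cy': 199.06173394872806, 'R': array([[-0.02442221, -0.99960496,  0.01390951],
       [-0.98072153,  0.02125785, -0.19425084],
       [ 0.19387842, -0.0183854 , -0.98085327]]), 't': array([0.13444232, 0.57840928, 0.8875684 ])}
```

View pics/scene0.png

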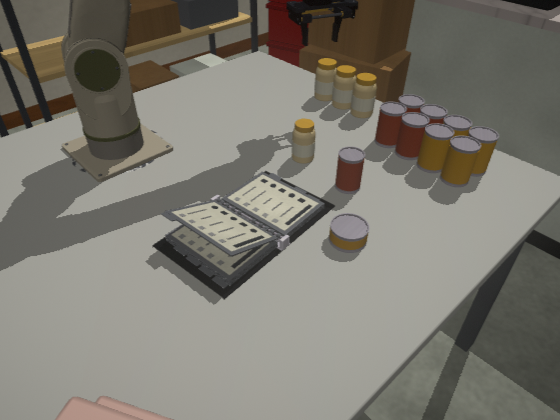

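View pics/top0.png

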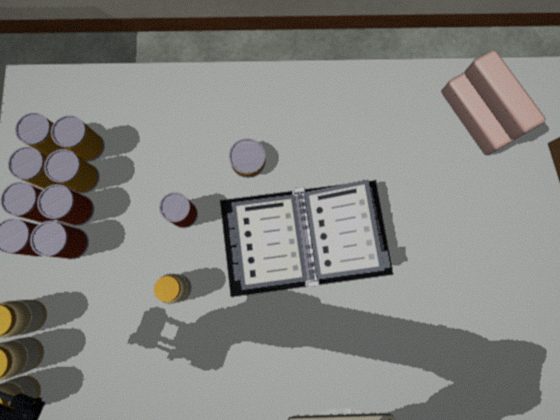

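The scene view shows the folder around (245,225), with the leaf ajar on the near (-y) side. The top view shows the folder corners near (222,200), (375,182), (390,275) and (232,295), and the spine running from about (299,190) to (313,283). Enlarging for measurement.

Run:
```python
import cv2
a=cv2.imread("pics/top0.png")[170:310,210:410]; cv2.imwrite("pics/topz.png",cv2.resize(a,None,fx=4,fy=4,interpolation=cv2.INTER_CUBIC))
a=cv2.imread("pics/scene0.png")[165:295,150:340]; cv2.imwrite("pics/scz.png",cv2.resize(a,None,fx=4,fy=4,interpolation=cv2.INTER_CUBIC))
```

```text
(no output)
```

View pics/topz.png

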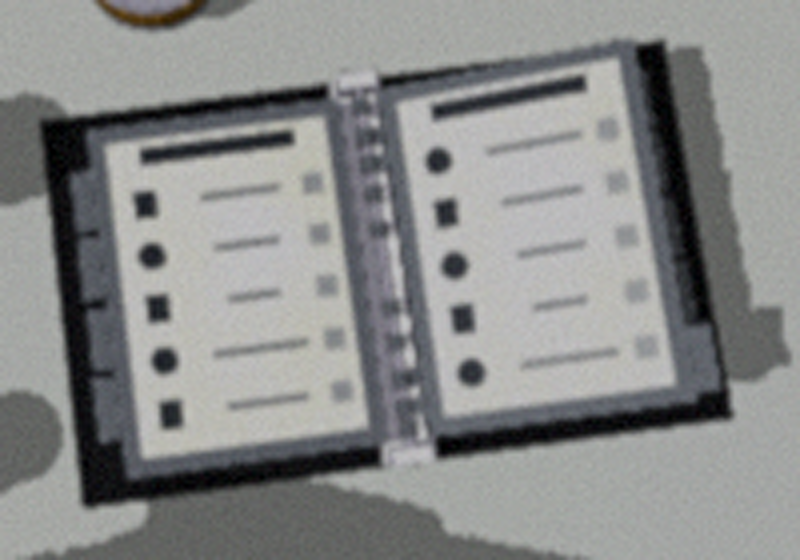

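View pics/scz.png

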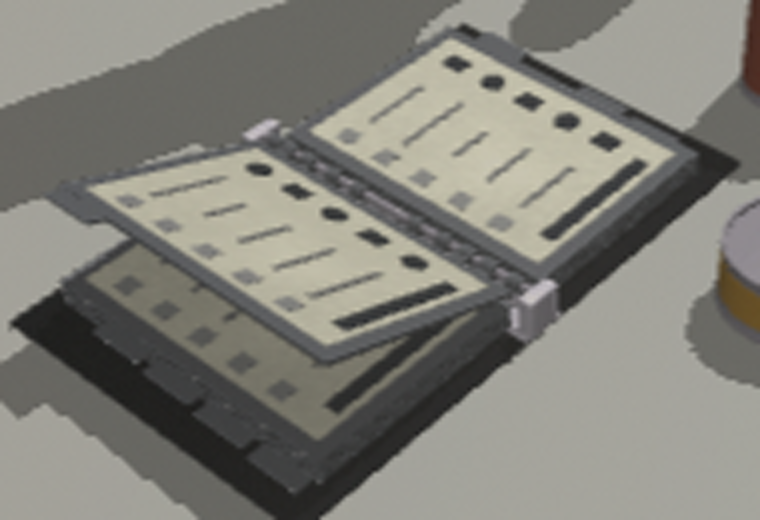

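```bash
cat > h.py <<'E'
import numpy as np
from bench import readout, vision, r
def calib(n):
    c=vision.camera(n); return c
def ray(c,u,v):
    f=210/np.tan(np.radians(c["fovy"]/2)); d=c["R"].T@np.array([(u-c["cx"])/f,(v-c["cy"])/f,1]); o=-c["R"].T@c["t"]; return o,d/np.linalg.norm(d)
def plane(c,u,v,z):
    o,d=ray(c,u,v); return o+d*(z-o[2])/d[2]
def tri(c1,p1,c2,p2):
    o1,d1=ray(c1,*p1);o2,d2=ray(c2,*p2)
    s=np.linalg.lstsq(np.c_[d1,-d2],o2-o1,rcond=None)[0]; a=o1+s[0]*d1;b=o2+s[1]*d2
    return (a+b)/2,np.linalg.norm(a-b)
def proj(c,X):
    f=210/np.tan(np.radians(c["fovy"]/2)); p=c["R"]@X+c["t"]; return p[0]/p[2]*f+c["cx"],p[1]/p[2]*f+c["cy"]
E
python3 - <<'E'
from h import *
np.set_printoptions(precision=4,suppress=True)
T=calib("top");S=calib("scene")
zt=lambda u,v:((u+.5)/4-.5+210,(v+.5)/4-.5+170)
zs=lambda u,v:((u+.5)/4-.5+150,(v+.5)/4-.5+165)
C=[plane(T,*zt(*p),.003) for p in [(43,122),(87,505),(730,416),(663,42)]]
print(np.array(C)); c=np.mean(C,0); print("centre",c,[np.linalg.norm(C[i]-C[(i+1)%4]) for i in range(4)])
ex=(C[0]-C[1]+C[3]-C[2]);ex/=np.linalg.norm(ex);ey=(C[0]-C[3]+C[1]-C[2]);ey/=np.linalg.norm(ey)
print("yaw",np.degrees(np.arctan2(ex[1],ex[0])),np.degrees(np.arctan2(-ey[0],ey[1])))
Cs=[plane(S,*zs(*p),.003) for p in [(740,160),(12,325)]];print("scene corners LF, RN",Cs)
print("brackets",plane(T,*zt(356,72),.0275),plane(T,*zt(409,466),.0275))
p,e=tri(T,zt(634,46),S,zs(325,362)); print("farcorner",p,e)
q,e=tri(T,zt(720,393),S,zs(75,218)); print("tab near",q,e)
yaw=np.arctan2(ex[1],ex[0]);Rz=np.array([[np.cos(yaw),-np.sin(yaw)],[np.sin(yaw),np.cos(yaw)]])
for P in (p,q):
    l=Rz.T@(P[:2]-c[:2]); print("local",l,P[2], "ang",np.arctan2(P[2]-.0235,-l[1]),np.hypot(P[2]-.0235,l[1]))
for n,u in dict(tall=(176,196),jar=(168,287),low=(247,152)).items():
    print(n,plane(T,*u,dict(tall=.1,jar=.11,low=.042)[n]))
for j in [.25,.45,.65]: pass
E
```

```text
[[ 0.5922  0.2569  0.003 ]
 [ 0.371   0.2316  0.003 ]
 [ 0.4116 -0.137   0.003 ]
 [ 0.633  -0.1138  0.003 ]]
centre [0.502  0.0594 0.003 ] [np.float64(0.22266165545788222), np.float64(0.37084770062658107), np.float64(0.22258152870827716), np.float64(0.3728996415247511)]
yaw 6.264074262771227 6.289388907929612
scene corners LF, RN [array([0.5915, 0.2647, 0.003 ]), array([ 0.4135, -0.136 ,  0.003 ])]
brackets [0.613  0.0726 0.0275] [0.3883 0.0508 0.0275]
farcorner [ 0.6138 -0.075   0.082 ] 0.005630532088947208
tab near [ 0.4285 -0.1046  0.0729] 0.019663886651852182
local [ 0.0965 -0.1458] 0.08204102276004993 ang 0.3818466956501122 0.15710025806936972
local [-0.0909 -0.155 ] 0.07290184752809248 ang 0.30858714687401884 0.1626597346850057
tall [0.584  0.3394 0.1   ]
jar [0.3946 0.349  0.11  ]
low [0.697  0.1907 0.042 ]
```

```bash
cat >> h.py <<'E'
from scipy.spatial.transform import Rotation as Ro
np.set_printoptions(precision=4,suppress=True)
H=np.array([.502,.061,.0235]); YAW=np.radians(6.27)
F=Ro.from_euler('z',YAW).as_matrix()
def tgt(loc,tilt,sgn=1):
    """local (x,y,z rel. folder underside) -> world pos; tilt deg of finger dir from straight down toward +y local"""
    p=F@np.array(loc)+np.r_[H[:2],0]
    a=np.radians(tilt); d=F@np.array([0,np.sin(a),-np.cos(a)]); x=sgn*F[:,0]
    return p,np.c_[x,d,np.cross(x,d)]
def go(loc,tilt,sgn=1):
    s=readout.read_state(); R=Ro.from_quat(s["eef_rot"]).as_matrix()
    p,Rt=tgt(loc,tilt,sgn)
    print("local now",F.T@(s["ee_pos"]-np.r_[H[:2],0]),"axes",F.T@R)
    print("shift tool",R.T@(p-s["ee_pos"]),"turn deg",np.degrees(Ro.from_matrix(R.T@Rt).as_rotvec()))
E
python3 - <<'E'
from h import *
go([.02,-.24,.2],0,1);go([.02,-.24,.2],0,-1)
go([.02,-.24,.2],40,1);go([.02,-.24,.2],40,-1)
E
```

```text
local now [-0.2154  0.5474  0.2221] axes [[ 0.4646 -0.0003 -0.8855]
 [ 0.8855 -0.0007  0.4646]
 [-0.0008 -1.     -0.0001]]
shift tool [-0.5879  0.0226 -0.5743] turn deg [ 0.0286 62.3145 -0.0396]
local now [-0.2154  0.5474  0.2221] axes [[ 0.4646 -0.0003 -0.8855]
 [ 0.8855 -0.0007  0.4646]
 [-0.0008 -1.     -0.0001]]
shift tool [-0.5879  0.0226 -0.5743] turn deg [  -0.0452 -117.6855   -0.0327]
local now [-0.2154  0.5474  0.2221] axes [[ 0.4646 -0.0003 -0.8855]
 [ 0.8855 -0.0007  0.4646]
 [-0.0008 -1.     -0.0001]]
shift tool [-0.5879  0.0226 -0.5743] turn deg [ 35.9445  59.6493 -21.7535]
local now [-0.2154  0.5474  0.2221] axes [[ 0.4646 -0.0003 -0.8855]
 [ 0.8855 -0.0007  0.4646]
 [-0.0008 -1.     -0.0001]]
shift tool [-0.5879  0.0226 -0.5743] turn deg [ -24.713  -112.0954  -40.8347]
```

Call:
arm_command([
  [[0,-0.005,0,0,5.2,0],[0,-0.005,0,0,5.2,0],[0,-0.005,0,0,5.2,0],[0,-0.005,0,0,5.2,0],[0,-0.005,0,0,5.2,0],[0,-0.005,0,0,5.2,0],[0,-0.005,0,0,5.2,0],[0,-0.005,0,0,5.2,0],[0,-0.005,0,0,5.2,0],[0,-0.005,0,0,5.2,0],[0,0,0,0,5.2,0],[0,0,0,0,5.1,0]],
], hand=0, grip_force=10)

```text
time: 1.2
ee_pos: [0.2282, 0.5819, 0.2728]
eef_rot: [-0.706, -0.037, 0.037, 0.706]
ft_force: [-0.1, 0.5, -0.1]
width: 0.0149
```

Call:
arm_command([
  [[0.012,0,-0.035,0,0,0],[0.012,0,-0.035,0,0,0],[0.012,0,-0.035,0,0,0],[0.012,0,-0.035,0,0,0],[0.012,0,-0.035,0,0,0],[0.012,0,-0.035,0,0,0],[0.012,0,-0.035,0,0,0],[0.012,0,-0.035,0,0,0],[0.012,0,-0.035,0,0,0],[0.012,0,-0.035,0,0,0],[0.012,0,-0.035,0,0,0],[0.012,0,-0.035,0,0,0]],
])

```text
time: 2.2
ee_pos: [0.4177, 0.1783, 0.2726]
eef_rot: [-0.706, -0.039, 0.039, 0.706]
ft_force: [1.8, 0.2, 1.0]
width: 0.0001
```

Call:
arm_command([
  [[0.009,0,-0.035,0,0,0],[0.009,0,-0.035,0,0,0],[0.009,0,-0.035,0,0,0],[0.009,0,-0.035,0,0,0],[0.009,0,-0.035,0,0,0],[0.009,0,-0.035,0,0,0],[0.009,0,-0.035,0,0,0],[0.009,0,-0.035,0,0,0],[0.009,0,-0.035,0,0,0],[0.009,0,-0.035,0,0,0],[0,0,0,0,0,0]],
])

```text
time: 3.12
ee_pos: [0.545, -0.165, 0.272]
eef_rot: [0.708, 0.036, -0.036, -0.705]
ft_force: [-0.4, -0.8, -0.6]
width: 0.0008
```

Run:
```python
from h import *
go([.02,-.24,.2],40,1); s=readout.read_state(); print(s["time"],s["joint_positions"],s["ft_force"],s["width"])
```

```text
local now [ 0.0181 -0.2293  0.272 ] axes [[ 1.     -0.0012  0.0071]
 [-0.0071 -0.004   1.    ]
 [-0.0011 -1.     -0.0041]]
shift tool [ 0.0021  0.0721 -0.0104] turn deg [40.2318 -0.4122  0.0792]
3.1167 [-0.5016  0.2298  0.8496  1.5737 -0.1698  1.4161  0.4634] [-0.4105 -0.7737 -0.6001] 0.0007538663685092095
```

Call:
arm_command([
  [[0,0,0,5,0,0],[0,0,0,5,0,0],[0,0,0,5,0,0],[0,0,0,5,0,0],[0,0,0,5,0,0],[0,0,0,5,0,0],[0,0,0,5,0,0],[0,0,0,5,0,0],[0,0,0,0,0,0]],
])

```text
time: 3.87
ee_pos: [0.5438, -0.16, 0.2697]
eef_rot: [-0.42, -0.02, 0.049, 0.906]
ft_force: [-0.3, -0.7, -1.2]
width: 0.0004
```

Run:
```python
from h import *
go([.01,-.22,.05],40,1); s=readout.read_state(); print(s["time"],s["joint_positions"],s["ft_force"],s["width"])
import cv2
for n in ["scene","wrist"]: cv2.imwrite(f"pics/{n}1.png",vision.camera(n)["pixels"])
```

```text
local now [ 0.0174 -0.2243  0.2697] axes [[ 1.     -0.0009  0.0069]
 [-0.0046  0.6469  0.7625]
 [-0.0052 -0.7625  0.6469]]
shift tool [-0.0063  0.1703 -0.1389] turn deg [-0.3104 -0.3929 -0.0549]
3.8667 [ 0.0492  0.5733  0.7276  1.3542 -0.825   1.9029  0.8525] [-0.3106 -0.7322 -1.2013] 0.00039108681630080176
```

View pics/scene1.png

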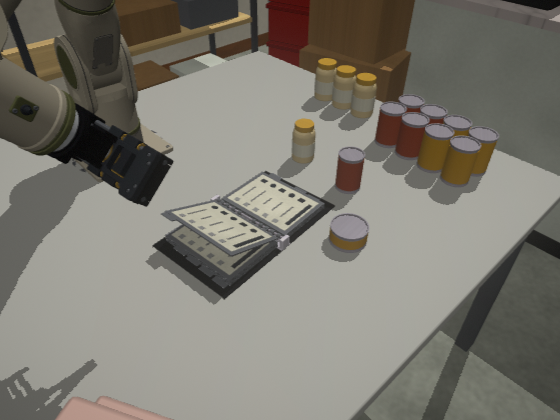

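View pics/wrist1.png

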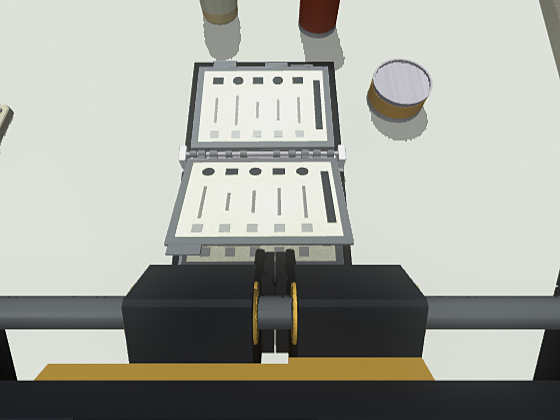

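The scene view shows the hand tilted clear of the folder, which hasn't moved. The wrist view shows the leaf's free edge running from (168,245) to (352,243), with the brackets at (183,155) and (343,155). A second measurement of the spine and the leaf edge:

```bash
cat >> h.py <<'E'
def wristcam():
    s=readout.read_state(); c=dict(vision.camera("wrist"))
    R=Ro.from_quat(s["eef_rot"]).as_matrix(); M=np.eye(4); M[:3,:3]=R; M[:3,3]=s["ee_pos"]
    W=np.linalg.inv(M@c["mount"]); c["R"]=W[:3,:3]; c["t"]=W[:3,3]; return c
def loc(P): return F.T@(P-np.r_[H[:2],0])
E
python3 - <<'E'
from h import *
T=calib("top");S=calib("scene");W=wristcam()
zt=lambda u,v:((u+.5)/4-.5+210,(v+.5)/4-.5+170)
zs=lambda u,v:((u+.5)/4-.5+150,(v+.5)/4-.5+165)
for a,b,n in [((W,(353,244)),(T,zt(636,46)),"W-T"),((W,(353,244)),(S,zs(325,362)),"W-S")]:
    p,e=tri(*a,*b); l=loc(p); print(n,l,e,np.arctan2(l[2]-.0235,-l[1]),np.hypot(l[2]-.0235,l[1]))
print("brackets",loc(plane(W,183,150,.0275)),loc(plane(W,343,150,.0275)))
E
```

```text
W-T [ 0.0966 -0.1489  0.0894] 0.007634480091033611 0.41688312998861543 0.16282767328533512
W-S [ 0.1012 -0.1478  0.0859] 0.00037212579280112304 0.39979117378752377 0.16040691596344353
brackets [-0.1062  0.0055  0.0275] [0.1121 0.0061 0.0275]
```

Call:
arm_command([
  [[-0.001,0.0217,-0.016,0,0,0],[-0.001,0.0217,-0.016,0,0,0],[-0.001,0.0217,-0.016,0,0,0],[-0.001,0.0217,-0.016,0,0,0],[-0.001,0.0217,-0.016,0,0,0],[-0.001,0.0217,-0.016,0,0,0],[-0.001,0.0217,-0.016,0,0,0],[0,0.0217,-0.016,0,0,0],[0,0,0,0,0,0]],
])

```text
time: 4.87
ee_pos: [0.5352, -0.1425, 0.0537]
eef_rot: [-0.421, -0.022, 0.052, 0.905]
ft_force: [-0.7, 1.0, -0.7]
width: 0.001
```

```bash
cat >> h.py <<'E'
def plan(wps):
    """wps: list of (localx, y, z, tilt) of TCP; prints successive shifts/turns in tool axes from measured pose"""
    s=readout.read_state(); R=Ro.from_quat(s["eef_rot"]).as_matrix(); p=s["ee_pos"]
    print("t",s["time"],"local",loc(p),"tilt",np.degrees(np.arctan2((F.T@R)[1,1],-(F.T@R)[2,1])),"q",s["joint_positions"],"f",F.T@s["ft_force"])
    for w in wps:
        q,Rt=tgt(w[:3],w[3]); print(np.round(1e3*(R.T@(q-p)),1),np.round(np.degrees(Ro.from_matrix(R.T@Rt).as_rotvec()),1), "to",np.round(w,4)); R,p=Rt,q
def tip(theta,rad,tilt):
    """TCP local y,z so that the tip's corner/end touches the leaf underside at radius rad when the leaf is at theta (deg)"""
    t=np.radians(theta);a=np.radians(tilt); u=np.array([-np.cos(t),np.sin(t)]); n=np.array([np.sin(t),np.cos(t)])
    d=np.array([np.sin(a),-np.cos(a)]); z=np.array([np.cos(a),np.sin(a)])
    c=np.array([0,.0235])+rad*u-.002*n
    k=np.sign(z@n) if abs(z@n)>.1 else (z@n)/.1
    return c-.0095*k*z
E
python3 - <<'E'
from h import *
plan([(.01,-.138,.058,40)])
import cv2
cv2.imwrite("pics/w2.png",vision.camera("wrist")["pixels"])
cv2.imwrite("pics/s2.png",cv2.resize(vision.camera("scene")["pixels"][120:320,80:360],None,fx=2.8,fy=2.8))
E
```

```text
t 4.8667 local [ 0.0108 -0.2059  0.0537] tilt 40.09709510458577 q [ 0.0537  0.7607  0.6489  1.5729 -0.8891  1.5962  1.0812] f [-0.6277  1.0299 -0.6618]
[-0.6 40.4 54.7] [-0.1 -0.  -0.3] to [ 0.01  -0.138  0.058 40.   ]
```

View pics/w2.png

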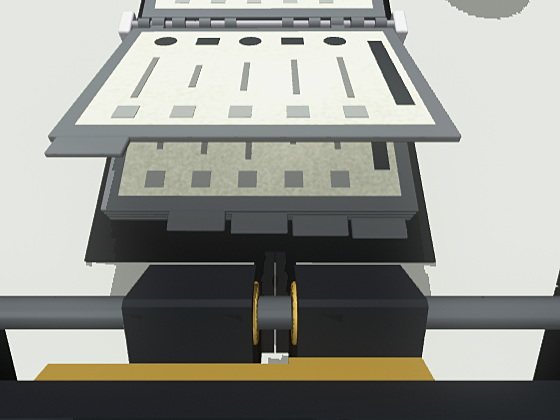

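View pics/s2.png

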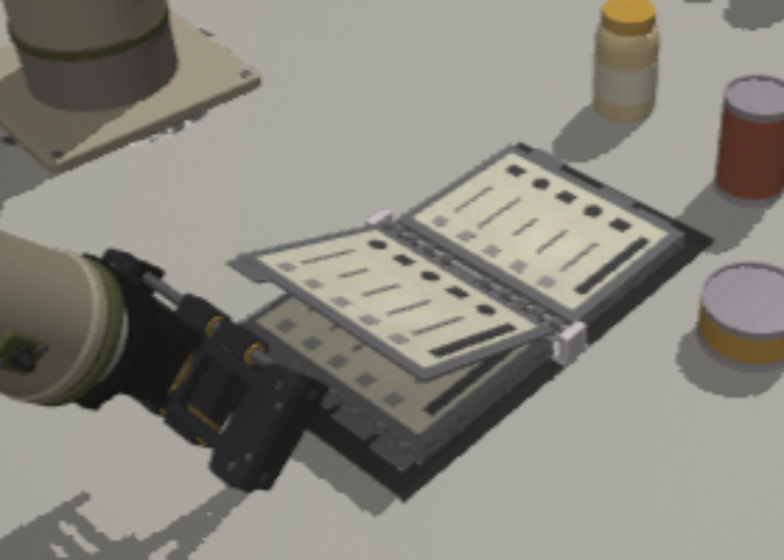

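The wrist view shows the leaf edge from (48,150) to (460,138), with a gap between it and the stack below. The fingertips at (275,260) are aimed into that gap. Moving in gently.

Call:
arm_command([
  [[0,0.004,0.005,0,0,0],[0,0.004,0.005,0,0,0],[0,0.004,0.005,0,0,0],[0,0.004,0.005,0,0,0],[0,0.004,0.005,0,0,0],[0,0.004,0.005,0,0,0],[0,0.004,0.005,0,0,0],[0,0.004,0.005,0,0,0],[0,0.004,0.005,0,0,0],[0,0.004,0.005,0,0,0],[0,0,0,0,0,0]],
])

```text
time: 5.88
ee_pos: [0.5296, -0.0806, 0.0587]
eef_rot: [-0.422, -0.023, 0.05, 0.905]
ft_force: [-0.1, 0.6, -0.9]
width: 0.0002
```

Run:
```python
from h import *
w=[(.01,*tip(a,.138,40),40) for a in (30,35,40,45,50,55,60,65,70,75,80,85,90)]
plan(w)
import cv2
cv2.imwrite("pics/w3.png",vision.camera("wrist")["pixels"])
```

```text
t 5.8833 local [ 0.012  -0.1438  0.0587] tilt 39.996355773254685 q [-0.0498  0.6783  0.6429  1.6849 -0.9018  1.524   1.0343] f [ 0.0012  0.6164 -0.8541]
[-2.  -9.6 28.9] [ 0.  0. -0.] to [ 0.01   -0.1278  0.0847 40.    ]
[ 0.  -3.8 11.4] [0. 0. 0.] to [ 0.01   -0.1215  0.0949 40.    ]
[-0.  -2.8 11.7] [0. 0. 0.] to [ 0.01   -0.1143  0.1046 40.    ]
[-0.  -1.7 11.9] [0. 0. 0.] to [ 0.01   -0.1063  0.1136 40.    ]
[-0.  -0.7 12. ] [0. 0. 0.] to [ 0.01   -0.0975  0.1218 40.    ]
[ 0.   0.4 12. ] [0. 0. 0.] to [ 0.01   -0.0881  0.1293 40.    ]
[-0.   1.4 12. ] [0. 0. 0.] to [ 0.01   -0.078   0.1359 40.    ]
[-0.   2.4 11.8] [0. 0. 0.] to [ 0.01   -0.0674  0.1416 40.    ]
[-0.   3.5 11.5] [0. 0. 0.] to [ 0.01   -0.0564  0.1464 40.    ]
[-0.   4.4 11.2] [0. 0. 0.] to [ 0.01   -0.0449  0.1502 40.    ]
[ 0.   5.4 10.8] [0. 0. 0.] to [ 0.01   -0.0332  0.1529 40.    ]
[ 0.   6.3 10.2] [0. 0. 0.] to [ 0.01   -0.0213  0.1547 40.    ]
[0.  7.2 9.7] [0. 0. 0.] to [ 0.01   -0.0093  0.1554 40.    ]
```

View pics/w3.png

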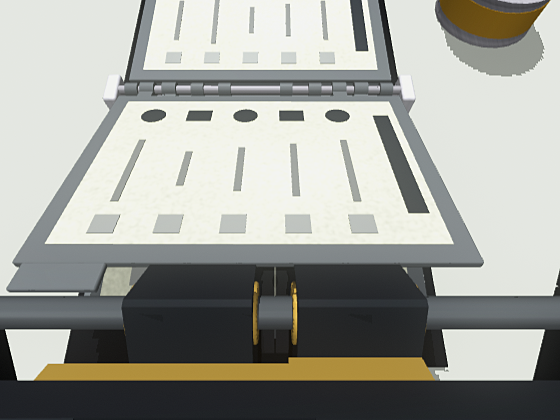

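The fingertips are now under the free edge, which is at row 265 with the tips hidden behind it. Lifting along the arc.

Call:
arm_command([
  [[0,-0.0016,0.0048,0,0,0],[0,-0.0016,0.0048,0,0,0],[0,-0.0016,0.0048,0,0,0],[0,-0.0016,0.0048,0,0,0],[0,-0.0016,0.0048,0,0,0],[0,-0.0016,0.0048,0,0,0],[0,-0.0019,0.0057,0,0,0],[0,-0.0019,0.0057,0,0,0],[0,-0.0014,0.0058,0,0,0],[0,-0.0014,0.0058,0,0,0]],
])

```text
time: 6.77
ee_pos: [0.5263, -0.0516, 0.1049]
eef_rot: [-0.422, -0.023, 0.05, 0.905]
ft_force: [0.3, -0.8, -1.2]
width: 0.0006
```

Run:
```python
from h import *
w=[(.01,*tip(a,.138,40),40) for a in (45,50,55,60,65,70,75,80,85,90)]
plan(w)
import cv2
cv2.imwrite("pics/w4.png",vision.camera("wrist")["pixels"])
cv2.imwrite("pics/s4.png",cv2.resize(vision.camera("scene")["pixels"][120:320,80:360],None,fx=2.8,fy=2.8))
```

```text
t 6.7667 local [ 0.0119 -0.1146  0.1049] tilt 40.04088033412171 q [-0.1167  0.5789  0.6626  1.7125 -0.8745  1.5428  0.9518] f [ 0.192  -0.806  -1.2198]
[-1.9 -1.3 11.9] [-0.  0. -0.] to [ 0.01   -0.1063  0.1136 40.    ]
[-0.  -0.7 12. ] [0. 0. 0.] to [ 0.01   -0.0975  0.1218 40.    ]
[ 0.   0.4 12. ] [0. 0. 0.] to [ 0.01   -0.0881  0.1293 40.    ]
[-0.   1.4 12. ] [0. 0. 0.] to [ 0.01   -0.078   0.1359 40.    ]
[-0.   2.4 11.8] [0. 0. 0.] to [ 0.01   -0.0674  0.1416 40.    ]
[-0.   3.5 11.5] [0. 0. 0.] to [ 0.01   -0.0564  0.1464 40.    ]
[-0.   4.4 11.2] [0. 0. 0.] to [ 0.01   -0.0449  0.1502 40.    ]
[ 0.   5.4 10.8] [0. 0. 0.] to [ 0.01   -0.0332  0.1529 40.    ]
[ 0.   6.3 10.2] [0. 0. 0.] to [ 0.01   -0.0213  0.1547 40.    ]
[0.  7.2 9.7] [0. 0. 0.] to [ 0.01   -0.0093  0.1554 40.    ]
```

View pics/s4.png

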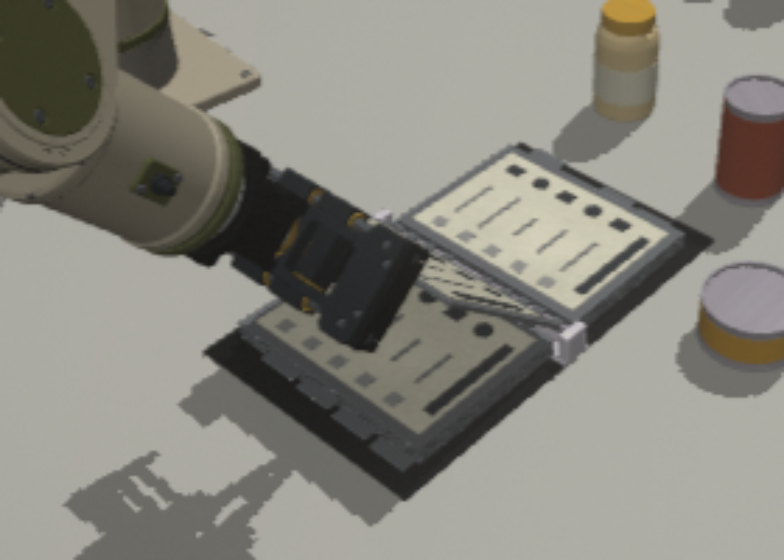

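View pics/w4.png

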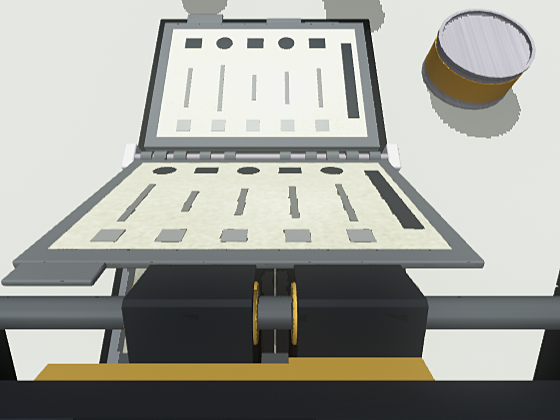

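The leaf is rising with the fingertips, and the next leaf and the folder haven't moved. Continuing toward upright.

Call:
arm_command([
  [[0,-0.0006,0.006,0,0,0],[0,-0.0006,0.006,0,0,0],[0,-0.0004,0.006,0,0,0],[0,-0.0003,0.006,0,0,0],[0,0.0002,0.006,0,0,0],[0,0.0002,0.006,0,0,0],[0,0.0007,0.006,0,0,0],[0,0.0007,0.006,0,0,0],[0,0.0012,0.0059,0,0,0],[0,0.0012,0.0059,0,0,0],[0,0.0017,0.0058,0,0,0],[0,0.0017,0.0058,0,0,0]],
])

```text
time: 7.87
ee_pos: [0.5199, 0.0061, 0.1463]
eef_rot: [-0.422, -0.023, 0.05, 0.905]
ft_force: [-0.2, -1.1, -1.5]
width: 0.0005
```

Run:
```python
from h import *
w=[(.01,*tip(a,.138,40),40) for a in (75,80,85,90,95,100)]
plan(w)
import cv2
cv2.imwrite("pics/w5.png",vision.camera("wrist")["pixels"])
cv2.imwrite("pics/s5.png",cv2.resize(vision.camera("scene")["pixels"][120:320,80:360],None,fx=2.8,fy=2.8))
```

```text
t 7.8667 local [ 0.0118 -0.0566  0.1463] tilt 40.006609919709604 q [-0.2319  0.4534  0.6682  1.7689 -0.8533  1.5172  0.8284] f [-0.3196 -1.0262 -1.5269]
[-1.8  4.5 11.4] [-0.  0. -0.] to [ 0.01   -0.0449  0.1502 40.    ]
[ 0.   5.4 10.8] [0. 0. 0.] to [ 0.01   -0.0332  0.1529 40.    ]
[ 0.   6.3 10.2] [0. 0. 0.] to [ 0.01   -0.0213  0.1547 40.    ]
[0.  7.2 9.7] [0. 0. 0.] to [ 0.01   -0.0093  0.1554 40.    ]
[-0.  8.  9.] [0. 0. 0.] to [ 0.01    0.0028  0.155  40.    ]
[0.  8.8 8.3] [0. 0. 0.] to [ 0.01    0.0147  0.1536 40.    ]
```

View pics/s5.png

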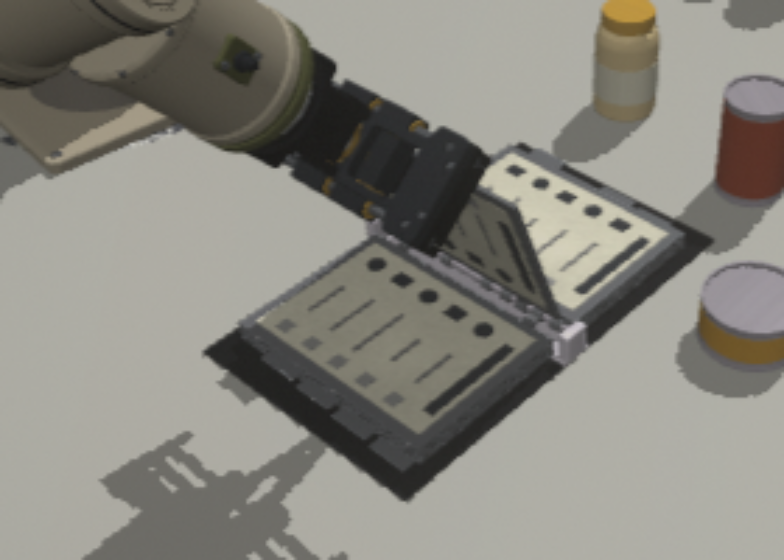

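View pics/w5.png

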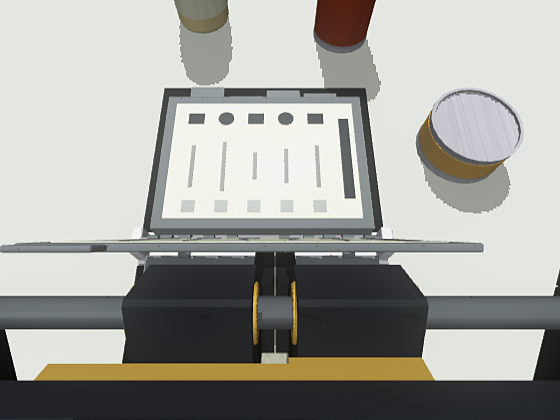

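The leaf is at about 70°, with its edge at row 245 in the wrist view. Continuing over the top.

Call:
arm_command([
  [[0,0.0022,0.0057,0,0,0],[0,0.0022,0.0057,0,0,0],[0,0.0027,0.0054,0,0,0],[0,0.0027,0.0054,0,0,0],[0,0.0031,0.0051,0,0,0],[0,0.0031,0.0051,0,0,0],[0,0.0036,0.0048,0,0,0],[0,0.0036,0.0048,0,0,0],[0,0.004,0.0045,0,0,0],[0,0.004,0.0045,0,0,0],[0,0.0044,0.0042,0,0,0],[0,0.0044,0.0042,0,0,0]],
])

```text
time: 8.97
ee_pos: [0.5122, 0.077, 0.1535]
eef_rot: [-0.422, -0.023, 0.05, 0.905]
ft_force: [1.2, -0.6, 0.3]
width: 0.0005
```

Run:
```python
from h import *
w=[(.01,*tip(a,.138,t),t) for a,t in ((105,38),(110,36),(115,34),(120,32),(125,30),(130,28),(135,26),(140,24))]
plan(w)
import cv2
cv2.imwrite("pics/s6.png",cv2.resize(vision.camera("scene")["pixels"][120:320,80:360],None,fx=2.8,fy=2.8))
```

```text
t 8.9667 local [0.0119 0.0148 0.1535] tilt 40.011392629599115 q [-0.3513  0.3679  0.6425  1.8425 -0.8607  1.4305  0.7221] f [ 1.0815 -0.7252  0.2943]
[-1.9  9.   7.5] [-2.  0. -0.] to [ 0.01    0.0263  0.1515 38.    ]
[0.  9.5 7. ] [-2. -0. -0.] to [ 0.01    0.0376  0.1483 36.    ]
[-0.   9.8  6.4] [-2. -0.  0.] to [ 0.01    0.0486  0.1441 34.    ]
[ 0.  10.2  5.9] [-2.  0.  0.] to [ 0.01    0.0592  0.139  32.    ]
[-0.  10.5  5.3] [-2.  0. -0.] to [ 0.01    0.0693  0.1329 30.    ]
[ 0.  10.7  4.8] [-2.  0.  0.] to [ 0.01    0.0788  0.126  28.    ]
[-0.  11.   4.2] [-2. -0. -0.] to [ 0.01    0.0876  0.1183 26.    ]
[ 0.  11.2  3.6] [-2. -0.  0.] to [ 0.01    0.0957  0.1099 24.    ]
```

View pics/s6.png

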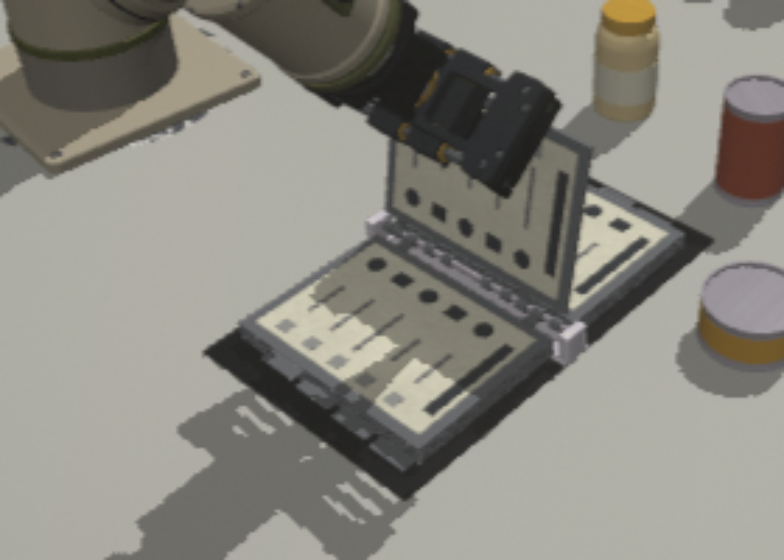

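The leaf is just past upright and the rest hasn't moved. Continuing, and bringing the tool back toward vertical as I go.

Call:
arm_command([
  [[0,0.0045,0.0038,-1,0,0],[0,0.0045,0.0037,-1,0,0],[0,0.0047,0.0035,-1,0,0],[0,0.0048,0.0035,-1,0,0],[0,0.0049,0.0032,-1,0,0],[0,0.0049,0.0032,-1,0,0],[0,0.0051,0.003,-1,0,0],[0,0.0051,0.0029,-1,0,0],[0,0.0052,0.0027,-1,0,0],[0,0.0053,0.0026,-1,0,0],[0,0.0053,0.0024,-1,0,0],[0,0.0054,0.0024,-1,0,0]],
])

```text
time: 10.02
ee_pos: [0.5053, 0.1403, 0.1252]
eef_rot: [-0.515, -0.028, 0.047, 0.856]
ft_force: [-0.6, -1.0, 2.1]
width: 0.0004
```

Run:
```python
from h import *
w=[(.01,*tip(a,.138,t),t) for a,t in ((135,26),(140,24),(145,21),(150,18),(155,15),(160,12),(165,9),(170,6),(175,3),(180,0))]
plan(w)
import cv2
cv2.imwrite("pics/s7.png",cv2.resize(vision.camera("scene")["pixels"][120:320,80:360],None,fx=2.8,fy=2.8))
```

```text
t 10.0167 local [0.0119 0.0784 0.1252] tilt 27.91747219189215 q [-0.5869  0.2655  0.6208  1.9159 -0.6965  1.1829  0.4623] f [-0.7398 -0.9406  2.053 ]
[-1.9 10.4  4.9] [-1.9  0.   0. ] to [ 0.01    0.0876  0.1183 26.    ]
[ 0.  11.2  3.6] [-2. -0.  0.] to [ 0.01    0.0957  0.1099 24.    ]
[ 0.  11.2  3. ] [-3.  0. -0.] to [ 0.01    0.103   0.1009 21.    ]
[-0.  11.3  2.6] [-3. -0. -0.] to [ 0.01    0.1095  0.0913 18.    ]
[ 0.  11.3  2.2] [-3. -0. -0.] to [ 0.01    0.115   0.0812 15.    ]
[-0.  11.4  1.8] [-3.  0.  0.] to [ 0.01    0.1197  0.0706 12.    ]
[ 0.  11.5  1.3] [-3.  0.  0.] to [0.01   0.1234 0.0597 9.    ]
[-0.  11.7  3.8] [-3. -0.  0.] to [0.01   0.129  0.0487 6.    ]
[ 0.  11.9  3.8] [-3.  0. -0.] to [0.01   0.134  0.0373 3.    ]
[-0.  12.   3.4] [-3.  0.  0.] to [0.01   0.138  0.0255 0.    ]
```

View pics/s7.png

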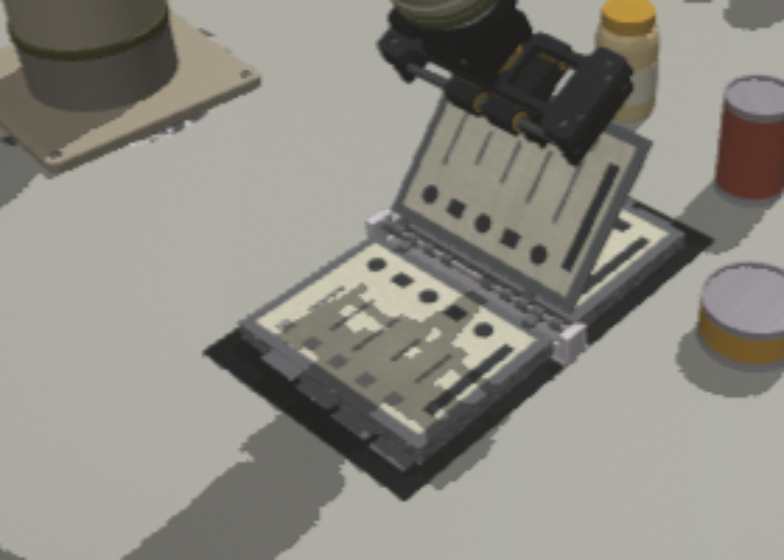

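The leaf is at about 130°. Continuing down.

Call:
arm_command([
  [[0,0.0052,0.0024,-1,0,0],[0,0.0052,0.0024,-1,0,0],[0,0.0056,0.0018,-1,0,0],[0,0.0056,0.0018,-1,0,0],[0,0.0056,0.0015,-1.5,0,0],[0,0.0056,0.0015,-1.5,0,0],[0,0.0056,0.0013,-1.5,0,0],[0,0.0057,0.0013,-1.5,0,0],[0,0.0056,0.0011,-1.5,0,0],[0,0.0057,0.0011,-1.5,0,0],[0,0.0057,0.0009,-1.5,0,0],[0,0.0057,0.0009,-1.5,0,0]],
])

```text
time: 11.07
ee_pos: [0.5008, 0.1807, 0.07]
eef_rot: [-0.629, -0.035, 0.043, 0.775]
ft_force: [0.3, -0.0, 0.9]
width: 0.0009
```

Run:
```python
from h import *
w=[(.01,*tip(a,.138,t),t) for a,t in ((165,9),(170,6),(175,3),(180,0))]
plan(w)
import cv2
cv2.imwrite("pics/s8.png",cv2.resize(vision.camera("scene")["pixels"][120:320,80:360],None,fx=2.8,fy=2.8))
```

```text
t 11.0667 local [0.0119 0.1192 0.07  ] tilt 11.903827969219362 q [-0.8267  0.289   0.6039  1.9424 -0.4489  0.9786  0.1224] f [ 0.297  -0.0465  0.9462]
[-1.9 10.9  2. ] [-2.9  0.   0. ] to [0.01   0.1234 0.0597 9.    ]
[-0.  11.7  3.8] [-3. -0.  0.] to [0.01   0.129  0.0487 6.    ]
[ 0.  11.9  3.8] [-3.  0. -0.] to [0.01   0.134  0.0373 3.    ]
[-0.  12.   3.4] [-3.  0.  0.] to [0.01   0.138  0.0255 0.    ]
```

View pics/s8.png

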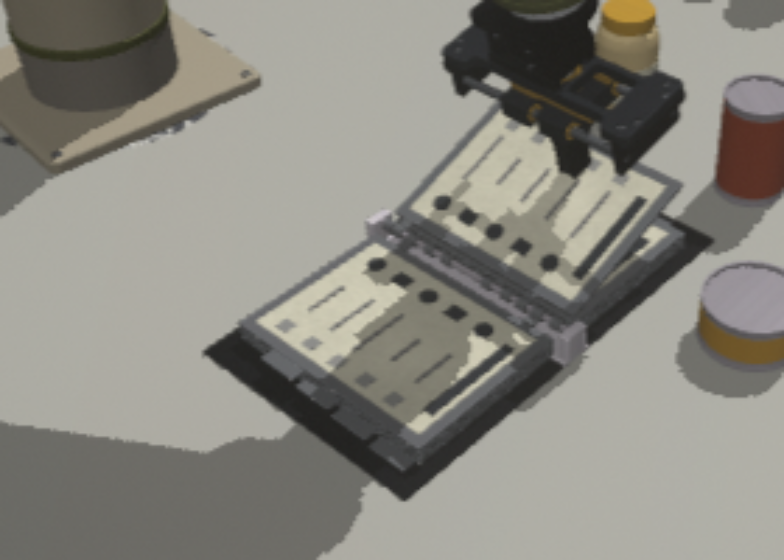

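The leaf is at about 155–160° and still under control. Finishing the last arc more slowly.

Call:
arm_command([
  [[0,0.0054,0.001,-1.5,0,0],[0,0.0054,0.001,-1.5,0,0],[0,0.0058,0.0014,-1.5,0,0],[0,0.0058,0.0014,-1.5,0,0],[0,0.004,0.001,-1,0,0],[0,0.004,0.001,-1,0,0],[0,0.004,0.001,-1,0,0],[0,0.003,0.0005,-1,0,0],[0,0.003,0.0005,-1,0,0],[0,0.002,0,-0.8,0,0],[0,0,0,0,0,0]],
])

```text
time: 12.03
ee_pos: [0.4989, 0.1945, 0.0289]
eef_rot: [-0.705, -0.039, 0.039, 0.707]
ft_force: [-0.6, -0.3, -0.2]
width: 0.0006
```

Run:
```python
from h import *
plan([])
import cv2
cv2.imwrite("pics/s9.png",cv2.resize(vision.camera("scene")["pixels"][120:320,80:360],None,fx=2.8,fy=2.8))
```

```text
t 12.0333 local [0.0115 0.133  0.0289] tilt 0.1271890481575681 q [-0.9851  0.385   0.6223  1.9264 -0.2824  0.9166 -0.1126] f [-0.5982 -0.2576 -0.2053]
```

View pics/s9.png

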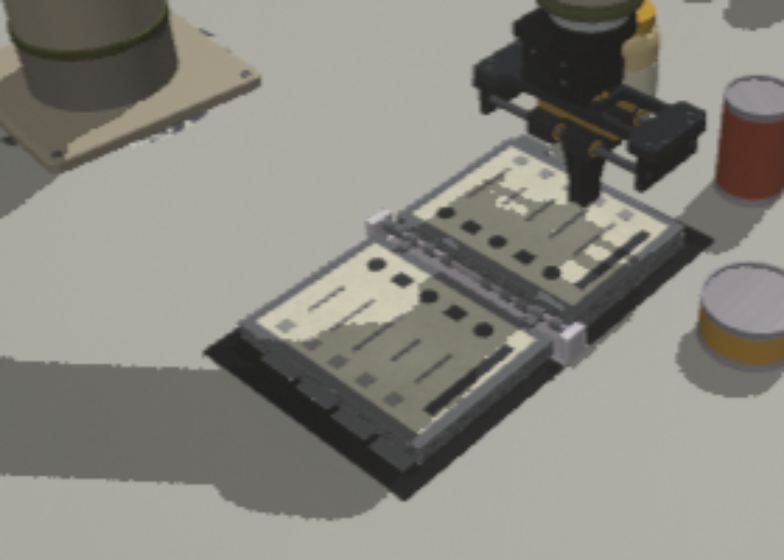

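Nearly flat. Pressing down in small steps and watching the force.

Call:
arm_command([
  [[0,0.001,0,0,0,0],[0,0.001,0,0,0,0],[0,0.001,0,0,0,0],[0,0,0,0,0,0]],
])

```text
time: 12.42
ee_pos: [0.4994, 0.1937, 0.0264]
eef_rot: [-0.705, -0.039, 0.039, 0.707]
ft_force: [0.1, 0.5, 0.1]
width: 0.0004
```

Call:
arm_command([
  [[0,0.0005,0,0,0,0],[0,0.0005,0,0,0,0],[0,0,0,0,0,0]],
])

```text
time: 12.67
ee_pos: [0.4994, 0.1937, 0.0259]
eef_rot: [-0.705, -0.038, 0.039, 0.707]
ft_force: [-2.6, -2.8, 7.7]
width: 0.0005
```

Call:
arm_command([
  [[0,0.0004,0,0,0,0],[0,0,0,0,0,0],[0,0,0,0,0,0]],
])

```text
time: 12.92
ee_pos: [0.4995, 0.1937, 0.0258]
eef_rot: [-0.705, -0.038, 0.039, 0.708]
ft_force: [-4.0, -2.1, 12.6]
width: 0.0006
```

Call:
arm_command([
  [[0,-0.002,0,0,0,0],[0,-0.004,0,0,0,0],[0,-0.008,0,0,0,0],[0,-0.015,0,0,0,0],[0,-0.02,0,0,0,0],[0,-0.025,0,0,0,0],[0,-0.025,0,0,0,0],[0,-0.025,0,0,0,0],[0,-0.025,0,0,0,0],[0,-0.025,0,0,0,0],[0,0,0,0,0,0]],
])

```text
time: 13.83
ee_pos: [0.5015, 0.1937, 0.2043]
eef_rot: [-0.703, -0.041, 0.036, 0.709]
ft_force: [0.6, 0.1, -0.1]
width: 0.0006
```

Run:
```python
from h import *
plan([])
import cv2
cv2.imwrite("pics/s10.png",cv2.resize(vision.camera("scene")["pixels"][120:320,80:360],None,fx=2.8,fy=2.8))
cv2.imwrite("pics/w10.png",vision.camera("wrist")["pixels"])
```

```text
t 13.8333 local [0.014  0.132  0.2043] tilt 0.40448791941139145 q [-1.0726  0.1561  0.6926  1.7577 -0.1099  1.2572 -0.2438] f [ 0.5815  0.0339 -0.0945]
```

View pics/s10.png

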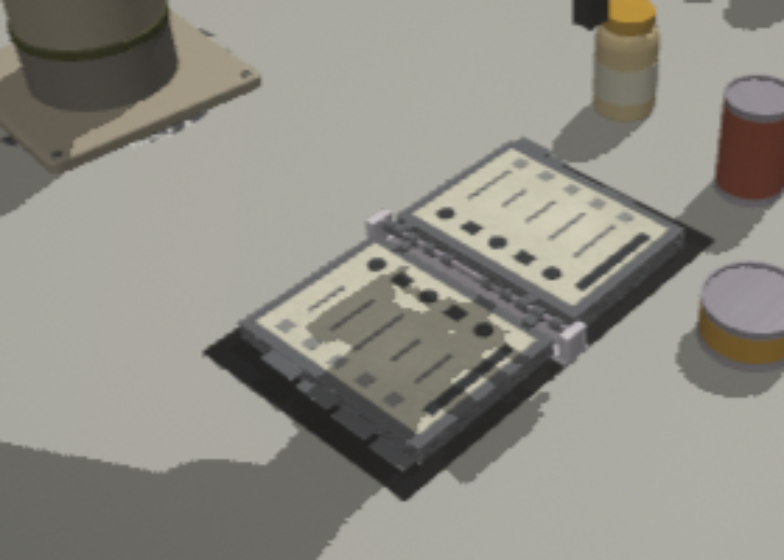

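View pics/w10.png

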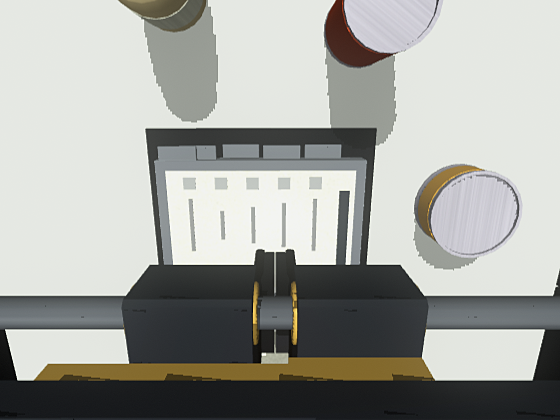

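Run:
```python
from h import *
import cv2
S=calib("scene"); p0=cv2.imread("pics/scene0.png"); im=S["pixels"]
for x in(.1,-.1):
  for dz in (0,.004,.010):
    print(x,dz,proj(S,F@np.array([x,.16,.0255+dz])+np.r_[H[:2],0]))
d=cv2.absdiff(p0,im).max(2); dd=cv2.resize(d[165:295,150:340],None,fx=4,fy=4); a=cv2.resize(im[165:295,150:340],None,fx=4,fy=4,interpolation=cv2.INTER_CUBIC)
cv2.imwrite("pics/d11.png",a)
# low-side board edge and tins shift by phase correlation
for n,(x0,y0,x1,y1) in dict(low=(325,210,375,255),tall=(332,145,368,192),jar=(292,130,318,165),bracket=(274,230,294,252),corner=(215,262,240,295)).items():
    g=[cv2.cvtColor(i[y0:y1,x0:x1],cv2.COLOR_BGR2GRAY).astype(np.float32) for i in(p0,im)]
    print(n,cv2.phaseCorrelate(*g))
```

```text
0.1 0 (np.float64(323.7124076332279), np.float64(201.97686645474627))
0.1 0.004 (np.float64(323.83592731234177), np.float64(200.66894538674188))
0.1 0.01 (np.float64(324.0223421161812), np.float64(198.6950425149184))
-0.1 0 (np.float64(261.1977540791647), np.float64(170.22699912414004))
-0.1 0.004 (np.float64(261.17106844101164), np.float64(168.95825697738235))
-0.1 0.01 (np.float64(261.1308154440487), np.float64(167.044468238766))
low ((-0.018978082462627555, 0.4878213115917376), 1.0057430837949117)
tall ((-0.015040027848833404, -0.03337874662321738), 0.999035315864064)
jar ((0.5151945284355506, -0.034019446981751855), 0.8838690781789552)
bracket ((0.10768245905576634, 0.011303794474509132), 1.001484247048696)
corner ((0.4971283501803505, -0.11166562708778471), 0.9367190212673611)
```

View pics/d11.png

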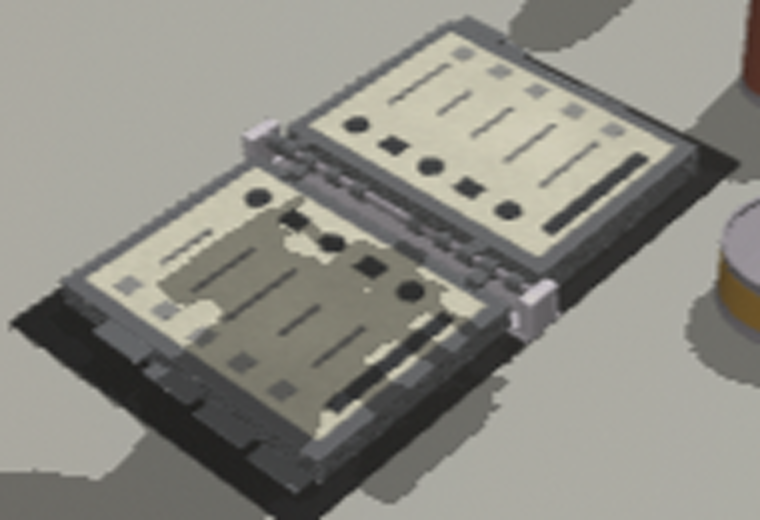

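The leaf's far-left corner is at (324,202), where a flat leaf should be. The brackets, board corners and tins are where they were.

Run:
```python
from bench import r, readout
s=readout.read_state(); print(s["time"],s["ft_force"]); print(r.close_job())
```

```text
13.9833 [-0.00763012 -0.39220058 -1.38730216]
the job is handed in; nothing more can be done
None
```

The leaf now lies flat on the left-hand side. I turned it with closed fingertips: under the free edge, over the spine in one slow arc, then pressed down at about 12 N. I raised the hand about 18 cm clear and handed the job in at 14 s.

**Leaf flat:** its far-left corner appeared at pixel (324, 202) in the scene view, against (323.7, 202.0) expected for a flat leaf. Under the press the fingertips stopped at 25.8 mm, against the expected 25.5 mm.

**Folder and next leaf:** in the scene view the folder's corners and brackets looked unmoved, and the next leaf was still flat on the right.

**Tins and jar:** the image comparison gave shifts of up to about 0.5 pixel at the low tin, the jar and one folder corner, and about 0.1 pixel or less at the tall tin and one bracket. I took the half-pixel shifts as measurement noise, partly from changed shadows, and did not follow them up.

I did not take a final top view, because the hand was above the folder.

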